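# Show a reader how to borrow a reserved book

### The job

A reader on the far side of the library counter has come for a reserved book, the thickest of the four in the hold rack. Press the large start button of the self-checkout station, then, fingers down, point at the thickest book from two or three centimetres above its top and stay there for two seconds, then point in the same way at the middle of the station's flat reader plate, where the book is to be laid, and finish still pointing there. Press nothing else on the station, do not touch any book or the plate, and leave the other things on the counter where they are.

Things in the scene. Friction and masses are not known exactly. Their poses are not given: they have to be found in the camera images.
- start (a joint): the large black push button of the station: 0 at rest, 0.006 m fully down; a spring takes about 1.2 N to start and 4 N to bottom it. A press counts from 0.004 m (about 3 N)
- start_top (a point): centre of the top face of the large start button (round, 48 mm across, stands 10 mm proud of a grey collar 64 mm across), about 46 mm above the counter; pressed straight down. It sits on the control strip beside the plate, next to the other, much smaller button
- receipt (a joint): the small black push button (20 mm across) on the same strip, 85 mm further from the robot than the large one: 0 at rest, 0.005 m fully down. To be left alone
- station: self-checkout station fixed to the counter: white housing 330 (x) x 320 (y) x 30 mm high, origin under its centre. On the robot's side (own x -160 to -78 mm) a wedge with a display, 80 mm high, slopes down towards the reader. Plate at own +y, both buttons at own y = -115 mm (large at x = 0, small at x = 85 mm). Stands to the robot's left or right, turned up to 0.15 rad
- plate: the reader plate on the station: a flat grey plate 220 (x) x 210 (y) x 6 mm with the white outline of an open book in the middle; origin under its centre
- plate_mid (a point): centre of the plate's top face, 36 mm above the counter; its axes are the station's, z up
- rack: hold rack fixed to the counter: white steel, 170 (x) x 292 (y) mm, floor 10 mm thick, five upright dividers 72 mm apart (inner ones 115 mm high, ends 145 mm), one book standing in each of the four compartments; origin under its centre. It stands on the other side from the station, turned a little
- thick_book: the thickest book, a bound volume standing upright in the rack, spine away from the robot: 140 (x, spine at +x) x 56 (y, thickness) x 195 mm high; origin at the centre of its underside, 10 mm above the counter. Loose, about 0.85 kg. It may be in any compartment
- thick_book_top (a point): centre of the thickest book's top edge, 205 mm above the counter; axes as the book's
- book_a: another book in the rack, 32 mm thick, 208 mm high, 145 mm deep; origin at the centre of its underside
- book_b: another book in the rack, 26 mm thick, 186 mm high, 132 mm deep; origin at the centre of its underside
- book_c: another book in the rack, 36 mm thick, 180 mm high, 125 mm deep; origin at the centre of its underside
- pen_cup: loose white ceramic cup with pens in it, 76 mm across, 95 mm high (pens up to 145 mm), to the far left; origin at the centre of its underside
- date_stamp: loose wooden-handled stamp standing upright, 38 mm across, 88 mm high, to the far right; origin at the centre of its underside
- returned_book: loose book lying flat to the far right near the stamp, 110 x 178 x 24 mm; origin at the centre of its underside
Not all that is in view belongs to the job. Leave any orange or turquoise look-alike of the thick_book alone. What is shaped like the book_c but turquoise is not meant.

How it is judged:
By the outcome, as a careful person would: the job done as asked, in the order asked, and still so for the second after the job is handed in, with the robot touching nothing.
It also fails if it takes over 58 s, if anything falls off the work surface, if the arm or the gripper's body presses on something with over 40 N, if the wrist force passes 120 N, or if a joint passes its speed limit or range.

### The arm

A 6-joint arm with a two-finger parallel gripper is mounted at the origin on the work surface. World frame = base frame: x ahead of the robot, y to its left, z up, the work surface at z = 0. Lengths are in m, angles in rad, forces in N, time in s.
With the tool pointing down it reaches from about 0.35 to 0.875 m from the base axis. Payload 4.2 kg.
Tool frame: the origin (TCP) lies between the finger pads, 19 mm behind the fingertips; this is the grasp point; z points along the fingers, y is the line along which they close (so a half turn about z gives the same grasp; the last joint's range is limited). The gripper opens to 87 mm and grips with 3 to 60 N. Pads are 19 mm wide; open, the fingers measure 117 mm over their backs; the gripper's body (75 mm by 190 mm) begins 51 mm behind the grasp point.
Start: joints at [-0.888, 0.385, 0.008, 0, -1.194, -0.259], TCP at [0.257, -0.57, 0.241] pointing down, gripper open.
Joint ranges: [-3.14, 3.14], [-1.21, 2.06], [-1.07, 1.41], [-3.16, 2.05], [-2.99, -0.16], [-3.1, 3.1]. Speed limits (rad/s): [2.79, 2.79, 3.14, 3.14, 3.14, 3.14].

### API

Orientations are given as a rotation vector (axis times angle).
In Python, from cell import read_state, optics, workorder gives the robot as it stands.
- The arm moves only by the tool move_arm, never from a script. Its argument "plan" is a list of rows, each an object of numbers: "gripper": the finger opening in m, from 0 to 0.087; "x", "y", "z": the shift along the tool's x, y, z in m; "yaw": the turn about the tool's z in rad. A call has 1 to 12 rows; each row is the pose to reach, as a shift and turn from the pose commanded when the call began, along the tool's axes at that moment; what a row does not reach only later rows make up. A row lasts 1/12 s, in which the tool goes at most 41.7 mm and 7.16 degrees, less where a joint would pass 70% of its speed; a pose out of reach is approached as far as the arm can. A call with a gripper value outside its range is refused whole. The fingers move at their own pace and stop on an object; "grip_force" is the grip in N (left out, the last holds). Time passes only in rows, so rows that repeat a pose let the fingers close. It gives the time, the measured TCP pose, the force, the opening and the grip force at its end, in the units of the state.
- read_state(): the state, without advancing time (a new reading comes with each control period).
- optics.snapshot(name): name is "scene" or "side" or "wrist"; returns a dict with "image" (400x640x3 uint8, red, green, blue), "fx", "fy", "cx", "cy" (pixels), "R" (3x3) and "t" (3): a world point X has camera coordinates R X + t. Camera axes: x right, y down, z forward; pixel columns grow to the right and rows downward; lengths in m; the calibration is good to about 2 mm. A picture is of the moment at which its call begins. There is no depth.
- workorder.job_done(): hands the job in; it is judged then, once.
The state is a dict: "t": time; "joint_positions": joint angles; "dq": joint speeds; "effort": joint torques, N m; "ee_pos": TCP position; "orientation": TCP orientation; "contact_force": force on the tool from outside, world axes, zero at the start; "ft_torque": the same for the moment, N m; "width": finger opening in m; "gripper_force": force on a finger pad.
Only numpy, scipy, OpenCV 4.12 (cv2) and the standard library are available. Lean on these libraries where they do the work, as an engineer would, in place of code of your own. Each camera call takes 0.05 s, during which the arm holds its last target. There are 200 camera calls.

## Working session

There is one attempt and no reset: what is moved stays moved. The work goes in short steps, Python scripts to look and compute and a tool call to move; the robot and the scene stay as the last step left them, time stands still between calls to the robot, and variables do not carry over. Pictures are saved under pics/ and viewed, at most 10 in all, crops included, and the job is handed in when it is done.

Besides the shell and the picture viewer there is one more tool, called after "Emit:" as a command line: name --argument value ..., lists and objects as JSON in quotes. move_arm: Moves the arm, as the interface text tells. Its arguments: {"type":"object","properties":{"plan":{"type":"array"},"grip_force":{"type":"number"}},"required":["plan"]}

```bash
mkdir -p pics
cat > h.py <<'E'
import cv2,json,numpy as np
from cell import read_state,optics,workorder
def snap(n,f):
    s=optics.snapshot(n); cv2.imwrite(f'pics/{f}.png',np.array(s['image'])[:,:,::-1])
    np.savez(f'pics/{f}.npz',**{k:np.array(s[k]) for k in ['image','fx','fy','cx','cy','R','t']}); return s
def load(f): return np.load(f'pics/{f}.npz')
def ray(s,u,v):
    R=np.array(s['R']);t=np.array(s['t'])
    d=R.T@np.array([(u-s['cx'])/s['fx'],(v-s['cy'])/s['fy'],1]); return -R.T@t,d
def atz(s,u,v,z):
    c,d=ray(s,u,v); return c+d*(z-c[2])/d[2]
def proj(s,X):
    p=np.array(s['R'])@np.array(X)+np.array(s['t']); return float(s['fx']*p[0]/p[2]+s['cx']),float(s['fy']*p[1]/p[2]+s['cy'])
E
python3 - <<'E'
from h import *
for n in ['scene','side']:
    s=snap(n,n+'0'); print(n,ray(s,320,200))
print({k:np.round(v,3).tolist() for k,v in read_state().items()})
E
```

```text
scene (array([ 0.78671794, -0.93059694,  0.95999338]), array([-0.23198533,  0.72229016, -0.6515925 ]))
side (array([-0.6422713 , -1.15910381,  1.27860378]), array([ 0.58209633,  0.58161675, -0.56824076]))
{'t': 0.1, 'joint_positions': [-0.888, 0.385, 0.007, -0.0, -1.194, -0.259], 'dq': [0.0, -0.001, 0.004, 0.001, -0.001, 0.001], 'effort': [-0.0, -39.169, 18.793, 4.232, 0.013, -0.0], 'ee_pos': [0.257, -0.569, 0.24], 'orientation': [0.66, -3.071, -0.003], 'contact_force': [1.567, -0.379, -0.178], 'ft_torque': [-0.01, -0.061, 0.001], 'gripper_force': 0.0, 'width': 0.087}
```

View pics/scene0.png

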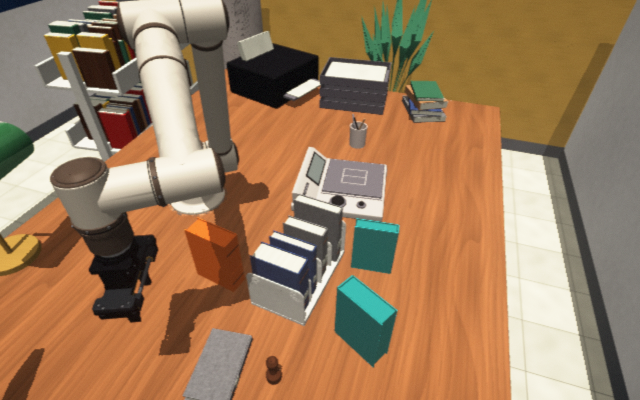

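View pics/side0.png

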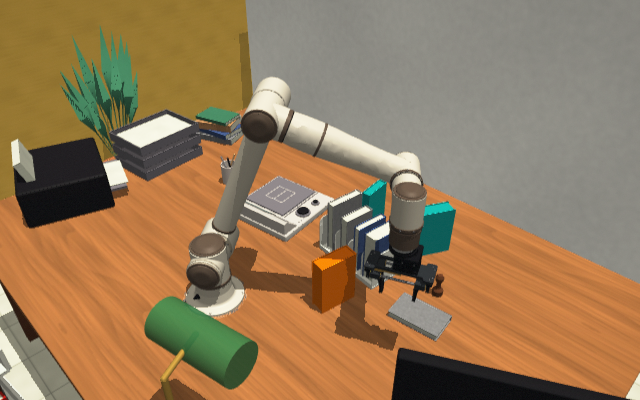

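The scene view shows the rack at about (297,260), the station at about (342,188), the large button at (339,201) and the small one at (361,205). These could be taken for the thickest book: rack books at (280,258), (295,245), (306,232) and (320,212), the orange look-alike at (215,255), and the turquoise ones at (375,245) and (365,320). I'll choose among the four rack books using a close crop.

Run:
```python
from h import *
a=cv2.imread('pics/scene0.png')[180:325,240:400]; b=cv2.imread('pics/scene0.png')[140:225,280:400]
cv2.imwrite('pics/c1.png',cv2.resize(a,None,fx=4,fy=4,interpolation=cv2.INTER_CUBIC))
cv2.imwrite('pics/c2.png',cv2.resize(b,None,fx=6,fy=6,interpolation=cv2.INTER_CUBIC))
```

```text
(no output)
```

View pics/c1.png

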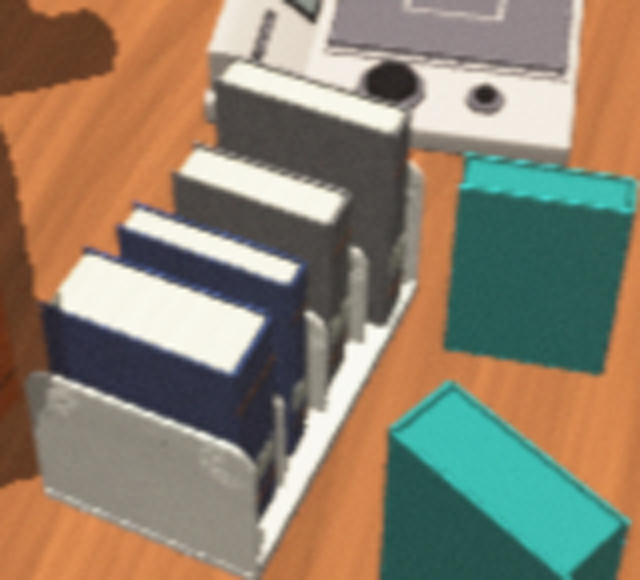

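View pics/c2.png

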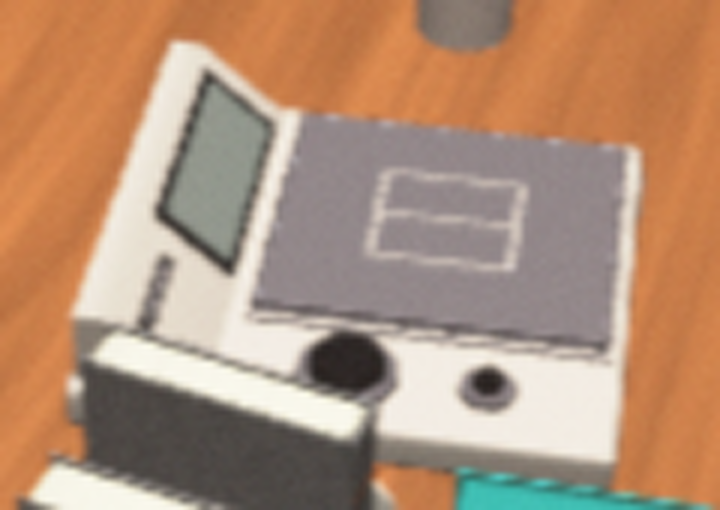

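The thickest book is the navy one at the robot's-right end of the rack. Its cover corners in the crop are (45,305), (88,250), (272,320) and (240,375), and no other rack book comes close in thickness. In the station crop, the button's top face is centred near (347,360), the plate corners are at (298,112), (630,148), (607,347) and (252,305), and the outline's middle is at (446,220).

Run:
```python
from h import *
s=load('scene0')
f1=lambda p:(240+(p[0]+.5)/4-.5,180+(p[1]+.5)/4-.5)
f2=lambda p:(280+(p[0]+.5)/6-.5,140+(p[1]+.5)/6-.5)
P=np.array([atz(s,*f1(p),.205) for p in [(45,305),(88,250),(272,320),(240,375)]]);print('book',P.round(4),P.mean(0),[np.linalg.norm(P[i]-P[i-1]).round(3) for i in range(4)])
Q=np.array([atz(s,*f2(p),.036) for p in [(298,112),(630,148),(607,347),(252,305)]]);print('plate',Q.round(4),Q.mean(0),[np.linalg.norm(Q[i]-Q[i-1]).round(3) for i in range(4)])
print('mid',atz(s,*f2((446,220)),.036))
b=atz(s,*f2((347,360)),.046);print('btn',b,'small',atz(s,*f2((488,380)),.04))
# projected model: station from plate fit
src=np.array([[-.11,.105],[.11,.105],[.11,-.105],[-.11,-.105]])
c=Q[:,:2].mean(0);H=src.T@(Q[:,:2]-c);a=np.arctan2(H[0,1]-H[1,0],H[0,0]+H[1,1]);print('yaw',a)
g=b[:2]-c;print('btn in station frame rel plate',np.cos(a)*g[0]+np.sin(a)*g[1],-np.sin(a)*g[0]+np.cos(a)*g[1])
# side-view check
t=load('side0')
for X in [P.mean(0),np.r_[c,.036],b]: print(proj(t,X))
a=cv2.imread('pics/side0.png')[165:285,230:430]
cv2.imwrite('pics/c3.png',cv2.resize(a,None,fx=4,fy=4,interpolation=cv2.INTER_CUBIC))
```

```text
book [[ 0.4206 -0.3571  0.205 ]
 [ 0.4263 -0.3049  0.205 ]
 [ 0.5608 -0.3221  0.205 ]
 [ 0.5571 -0.3693  0.205 ]] [ 0.49122482 -0.33836436  0.205     ] [np.float64(0.137), np.float64(0.052), np.float64(0.136), np.float64(0.047)]
plate [[0.4105 0.3581 0.036 ]
 [0.6358 0.391  0.036 ]
 [0.6633 0.1799 0.036 ]
 [0.4461 0.1477 0.036 ]] [0.53892079 0.26916571 0.036     ] [np.float64(0.213), np.float64(0.228), np.float64(0.213), np.float64(0.22)]
mid [0.538206   0.27195069 0.036     ]
btn [0.51971862 0.10514606 0.046     ] small [0.6027291 0.1217926 0.04     ]
yaw 0.14717389477028756
btn in station frame rel plate -0.043046950624492625 -0.15943064439753266
(384.59433489987424, 228.76014208787325)
(279.61577931995555, 194.01732204477048)
(302.30127895805765, 209.54778100745193)
```

View pics/c3.png

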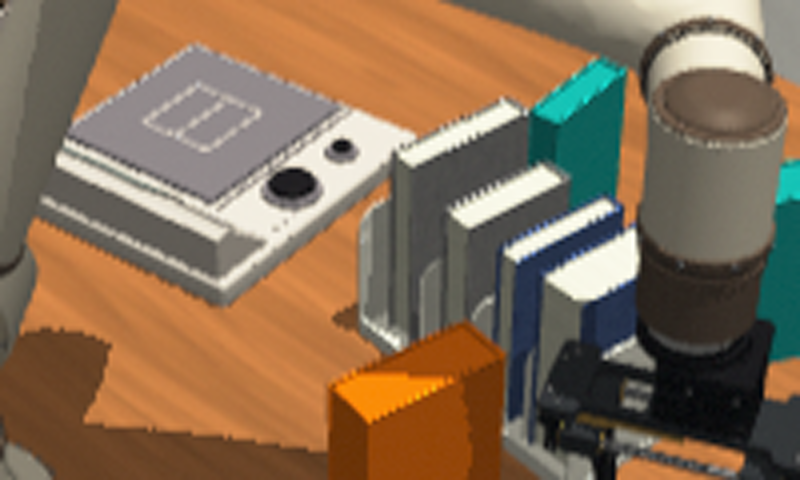

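The side view agrees with the fit. The button's top is at crop (293,182) and the plate outline's middle at (202,116), and the thick navy book is the one nearest the gripper. Next I'll work out the move to above the button.

```bash
cat >> h.py <<'E'
from scipy.spatial.transform import Rotation as Ro
def rel(X):
    s=read_state(); R=Ro.from_rotvec(s['orientation']).as_matrix()
    return (R.T@(np.array(X)-s['ee_pos'])).round(4)
E
python3 - <<'E'
from h import *
t=load('side0'); f=lambda p:(230+(p[0]+.5)/4-.5,165+(p[1]+.5)/4-.5)
print('btn side',atz(t,*f((293,182)),.046),'mid side',atz(t,*f((202,116)),.036))
print(rel([.519,.104,.30]), rel([.257,-.57,.30]))
E
```

```text
btn side [0.51858956 0.10051259 0.046     ] mid side [0.54250712 0.26989984 0.036     ]
[-0.5157  0.5061 -0.0588] [ 0.0001 -0.0007 -0.0597]
```

Emit:
move_arm --plan '[{"gripper": 0,"z": -0.02},{"gripper": 0,"z": -0.045},{"gripper": 0,"z": -0.06},{"gripper": 0,"x": -0.012,"y": 0.012,"z": -0.065},{"gripper": 0,"x": -0.032,"y": 0.032,"z": -0.065},{"gripper": 0,"x": -0.055,"y": 0.055,"z": -0.065},{"gripper": 0,"x": -0.08,"y": 0.08,"z": -0.065},{"gripper": 0,"x": -0.105,"y": 0.105,"z": -0.065},{"gripper": 0,"x": -0.13,"y": 0.13,"z": -0.065},{"gripper": 0,"x": -0.155,"y": 0.155,"z": -0.065},{"gripper": 0,"x": -0.18,"y": 0.18,"z": -0.065},{"gripper": 0,"x": -0.2,"y": 0.2,"z": -0.065}]'

```text
invalid input at $.plan[0]: expected keys gripper, x, y, z, yaw
```

Emit:
move_arm --plan '[{"gripper": 0,"x": -0.02,"y": 0.02},{"gripper": 0,"x": -0.045,"y": 0.045},{"gripper": 0,"x": -0.07,"y": 0.07},{"gripper": 0,"x": -0.095,"y": 0.095},{"gripper": 0,"x": -0.12,"y": 0.12},{"gripper": 0,"x": -0.145,"y": 0.145},{"gripper": 0,"x": -0.17,"y": 0.17},{"gripper": 0,"x": -0.195,"y": 0.195},{"gripper": 0,"x": -0.22,"y": 0.22},{"gripper": 0,"x": -0.245,"y": 0.245},{"gripper": 0,"x": -0.265,"y": 0.265},{"gripper": 0,"x": -0.28,"y": 0.28}]'

```text
invalid input at $.plan[0]: expected keys gripper, x, y, z, yaw
```

Run:
```python
from h import *
s=read_state();print(s['t'],s['ee_pos'],s['orientation'],s['width'],s['contact_force']);print(rel([.519,.103,.10]),np.round(s['joint_positions'],2))
```

```text
0.1 [ 0.25681123 -0.56923239  0.24026183] [ 6.60303214e-01 -3.07088658e+00 -3.04283747e-03] 0.0869446846107078 [ 1.56673659 -0.37925295 -0.178117  ]
[-0.5153  0.5048  0.1412] [-0.89  0.39  0.01 -0.   -1.19 -0.26]
```

Emit:
move_arm --plan '[{"gripper": 0,"x": 0,"y": 0,"z": -0.03,"yaw": 0},{"gripper": 0,"x": 0,"y": 0,"z": -0.055,"yaw": 0},{"gripper": 0,"x": -0.01,"y": 0.01,"z": -0.065,"yaw": 0},{"gripper": 0,"x": -0.03,"y": 0.03,"z": -0.065,"yaw": 0},{"gripper": 0,"x": -0.055,"y": 0.055,"z": -0.065,"yaw": 0},{"gripper": 0,"x": -0.08,"y": 0.08,"z": -0.065,"yaw": 0},{"gripper": 0,"x": -0.105,"y": 0.105,"z": -0.065,"yaw": 0},{"gripper": 0,"x": -0.13,"y": 0.13,"z": -0.065,"yaw": 0},{"gripper": 0,"x": -0.155,"y": 0.155,"z": -0.065,"yaw": 0},{"gripper": 0,"x": -0.18,"y": 0.18,"z": -0.065,"yaw": 0},{"gripper": 0,"x": -0.205,"y": 0.205,"z": -0.065,"yaw": 0},{"gripper": 0,"x": -0.225,"y": 0.225,"z": -0.065,"yaw": 0}]'

```text
t: 1.1
ee_pos: [0.3694, -0.2694, 0.3057]
orientation: [0.662, -3.071, -0.002]
contact_force: [0.4, -0.2, 0.5]
width: 0.0148
gripper_force: 0.0
```

Emit:
move_arm --plan '[{"gripper": 0,"x": -0.02,"y": 0.02,"z": 0,"yaw": 0},{"gripper": 0,"x": -0.045,"y": 0.045,"z": 0,"yaw": 0},{"gripper": 0,"x": -0.07,"y": 0.07,"z": 0,"yaw": 0},{"gripper": 0,"x": -0.095,"y": 0.095,"z": 0,"yaw": 0},{"gripper": 0,"x": -0.12,"y": 0.12,"z": 0,"yaw": 0},{"gripper": 0,"x": -0.145,"y": 0.145,"z": 0,"yaw": 0},{"gripper": 0,"x": -0.17,"y": 0.17,"z": 0,"yaw": 0},{"gripper": 0,"x": -0.195,"y": 0.195,"z": 0,"yaw": 0},{"gripper": 0,"x": -0.22,"y": 0.22,"z": 0,"yaw": 0},{"gripper": 0,"x": -0.245,"y": 0.245,"z": 0,"yaw": 0},{"gripper": 0,"x": -0.265,"y": 0.265,"z": 0,"yaw": 0},{"gripper": 0,"x": -0.28,"y": 0.28,"z": 0,"yaw": 0}]'

```text
t: 2.1
ee_pos: [0.5094, 0.1009, 0.3053]
orientation: [0.663, -3.069, -0.001]
contact_force: [0.2, -0.1, 0.8]
width: 0.0004
gripper_force: 0.0
```

Run:
```python
from h import *
s=read_state();print(s['t'],s['ee_pos'],s['orientation'],s['width'],s['contact_force']);print(rel([.519,.103,.10]),np.round(s['joint_positions'],2))
```

```text
2.1 [0.50942805 0.10087953 0.30533989] [ 6.63135857e-01 -3.06947356e+00 -5.67093496e-04] 0.00043146065468819487 [ 0.19040709 -0.07220177  0.77985821]
[-0.0098 -0.0021  0.2053] [ 0.51  0.16 -0.14 -0.   -1.27 -1.65]
```

Emit:
move_arm --plan '[{"gripper": 0,"x": -0.004,"y": -0.001,"z": 0.02,"yaw": 0},{"gripper": 0,"x": -0.01,"y": -0.002,"z": 0.05,"yaw": 0},{"gripper": 0,"x": -0.01,"y": -0.002,"z": 0.08,"yaw": 0},{"gripper": 0,"x": -0.01,"y": -0.002,"z": 0.11,"yaw": 0},{"gripper": 0,"x": -0.01,"y": -0.002,"z": 0.14,"yaw": 0},{"gripper": 0,"x": -0.01,"y": -0.002,"z": 0.17,"yaw": 0},{"gripper": 0,"x": -0.01,"y": -0.002,"z": 0.195,"yaw": 0},{"gripper": 0,"x": -0.01,"y": -0.002,"z": 0.21,"yaw": 0},{"gripper": 0,"x": -0.01,"y": -0.002,"z": 0.22,"yaw": 0},{"gripper": 0,"x": -0.01,"y": -0.002,"z": 0.22,"yaw": 0}]'

```text
t: 2.93
ee_pos: [0.5177, 0.1001, 0.0839]
orientation: [0.659, -3.066, 0.002]
contact_force: [-0.3, 0.2, -0.3]
width: 0.0004
gripper_force: 0.0
```

Run:
```python
from h import *
s=read_state();print(s['ee_pos'],rel([.519,.103,.057]))
a=snap('side','side1');b=snap('scene','scene1')
A=cv2.imread('pics/side1.png')[165:240,240:340];B=cv2.imread('pics/scene1.png')[150:225,290:390]
cv2.imwrite('pics/c4.png',np.hstack([cv2.resize(i,(400,300),interpolation=cv2.INTER_CUBIC) for i in(A,B)]))
```

```text
[0.51774716 0.10005914 0.08387175] [-0.0025  0.0022  0.0269]
```

View pics/c4.png

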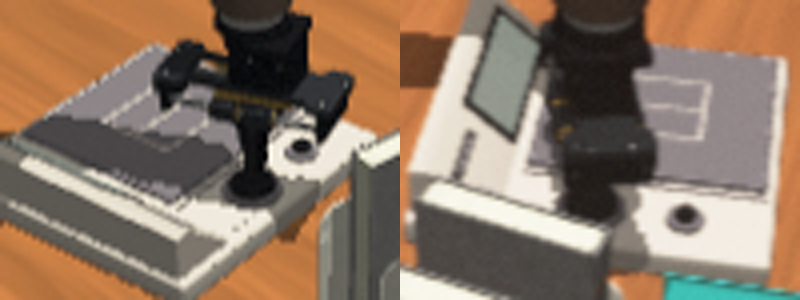

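Both views show the closed fingertips centred over the large button, at (252,185) on the left and (592,205) on the right. The small button at (300,148) is clear. Now I'll press slowly.

Emit:
move_arm --plan '[{"gripper": 0,"x": -0.002,"y": 0.002,"z": 0.007,"yaw": 0},{"gripper": 0,"x": -0.002,"y": 0.002,"z": 0.014,"yaw": 0},{"gripper": 0,"x": -0.002,"y": 0.002,"z": 0.018,"yaw": 0},{"gripper": 0,"x": -0.002,"y": 0.002,"z": 0.02,"yaw": 0},{"gripper": 0,"x": -0.002,"y": 0.002,"z": 0.022,"yaw": 0},{"gripper": 0,"x": -0.002,"y": 0.002,"z": 0.023,"yaw": 0},{"gripper": 0,"x": -0.002,"y": 0.002,"z": 0.024,"yaw": 0},{"gripper": 0,"x": -0.002,"y": 0.002,"z": 0.024,"yaw": 0}]'

```text
t: 3.7
ee_pos: [0.5205, 0.1032, 0.0623]
orientation: [0.661, -3.071, 0.0]
contact_force: [-1.2, 0.4, 2.4]
width: 0.0007
gripper_force: 1.2
```

Emit:
move_arm --plan '[{"gripper": 0,"x": 0,"y": 0,"z": 0.001,"yaw": 0},{"gripper": 0,"x": 0,"y": 0,"z": 0.002,"yaw": 0},{"gripper": 0,"x": 0,"y": 0,"z": 0.003,"yaw": 0},{"gripper": 0,"x": 0,"y": 0,"z": 0.0035,"yaw": 0},{"gripper": 0,"x": 0,"y": 0,"z": 0.0035,"yaw": 0}]'

```text
t: 4.12
ee_pos: [0.5206, 0.1032, 0.0591]
orientation: [0.661, -3.071, 0.0]
contact_force: [-2.9, -0.6, 5.2]
width: 0.0005
gripper_force: 2.7
```

Emit:
move_arm --plan '[{"gripper": 0,"x": 0,"y": 0,"z": 0.001,"yaw": 0},{"gripper": 0,"x": 0,"y": 0,"z": 0.001,"yaw": 0},{"gripper": 0,"x": 0,"y": 0,"z": 0.001,"yaw": 0}]'

```text
t: 4.37
ee_pos: [0.5206, 0.1032, 0.059]
orientation: [-0.662, 3.071, -0.001]
contact_force: [-4.3, -0.5, 10.6]
width: 0.0002
gripper_force: 5.5
```

The button has bottomed: the force jumped to 10.6 N with no further travel. Next I'll rise.

Emit:
move_arm --plan '[{"gripper": 0,"x": 0,"y": 0,"z": -0.01,"yaw": 0},{"gripper": 0,"x": 0,"y": 0,"z": -0.03,"yaw": 0},{"gripper": 0,"x": 0,"y": 0,"z": -0.06,"yaw": 0},{"gripper": 0,"x": 0,"y": 0,"z": -0.09,"yaw": 0},{"gripper": 0,"x": 0,"y": 0,"z": -0.12,"yaw": 0},{"gripper": 0,"x": 0,"y": 0,"z": -0.15,"yaw": 0},{"gripper": 0,"x": 0,"y": 0,"z": -0.18,"yaw": 0},{"gripper": 0,"x": 0,"y": 0,"z": -0.21,"yaw": 0},{"gripper": 0,"x": 0,"y": 0,"z": -0.235,"yaw": 0},{"gripper": 0,"x": 0,"y": 0,"z": -0.245,"yaw": 0},{"gripper": 0,"x": 0,"y": 0,"z": -0.245,"yaw": 0}]'

```text
t: 5.28
ee_pos: [0.5219, 0.1037, 0.3056]
orientation: [-0.659, 3.065, 0.002]
contact_force: [-1.1, -0.9, -0.8]
width: 0.0004
gripper_force: 0.0
```

Run:
```python
from h import *
s=read_state();print(s['ee_pos'],s['contact_force'],rel([.491,-.338,.30]))
```

```text
[0.52187708 0.1037083  0.30561955] [-1.07870088 -0.91910279 -0.80410845] [ 0.2099 -0.3899  0.0042]
```

Emit:
move_arm --plan '[{"gripper": 0,"x": 0.01,"y": -0.019,"z": 0,"yaw": 0},{"gripper": 0,"x": 0.026,"y": -0.048,"z": 0,"yaw": 0},{"gripper": 0,"x": 0.044,"y": -0.082,"z": 0,"yaw": 0},{"gripper": 0,"x": 0.062,"y": -0.115,"z": 0,"yaw": 0},{"gripper": 0,"x": 0.08,"y": -0.149,"z": 0,"yaw": 0},{"gripper": 0,"x": 0.098,"y": -0.182,"z": 0,"yaw": 0},{"gripper": 0,"x": 0.116,"y": -0.215,"z": 0,"yaw": 0},{"gripper": 0,"x": 0.134,"y": -0.249,"z": 0,"yaw": 0},{"gripper": 0,"x": 0.152,"y": -0.282,"z": 0,"yaw": 0},{"gripper": 0,"x": 0.17,"y": -0.316,"z": 0,"yaw": 0},{"gripper": 0,"x": 0.188,"y": -0.349,"z": 0,"yaw": 0},{"gripper": 0,"x": 0.203,"y": -0.377,"z": 0,"yaw": 0}]'

```text
t: 6.28
ee_pos: [0.4895, -0.3258, 0.3]
orientation: [0.658, -3.069, -0.004]
contact_force: [0.5, -0.7, 0.2]
width: 0.0008
gripper_force: 0.0
```

Emit:
move_arm --plan '[{"gripper": 0,"x": 0.005,"y": -0.009,"z": 0.003,"yaw": 0},{"gripper": 0,"x": 0.007,"y": -0.013,"z": 0.005,"yaw": 0},{"gripper": 0,"x": 0.007,"y": -0.013,"z": 0.005,"yaw": 0},{"gripper": 0,"x": 0.007,"y": -0.013,"z": 0.005,"yaw": 0}]'

```text
t: 6.62
ee_pos: [0.4894, -0.3376, 0.2965]
orientation: [0.661, -3.07, -0.003]
contact_force: [-0.4, 0.0, 0.1]
width: 0.0009
gripper_force: 0.0
```

Run:
```python
from h import *
s=read_state();print(s['ee_pos'],rel([.491,-.338,.249]))
a=snap('side','side2');b=snap('scene','scene2')
A=cv2.imread('pics/side2.png')[180:280,310:430];B=cv2.imread('pics/scene2.png')[205:305,235:355]
cv2.imwrite('pics/c5.png',np.hstack([cv2.resize(i,(400,333),interpolation=cv2.INTER_CUBIC) for i in(A,B)]))
```

```text
[ 0.48939735 -0.33764995  0.29650118] [-0.0014 -0.0011  0.0475]
```

View pics/c5.png

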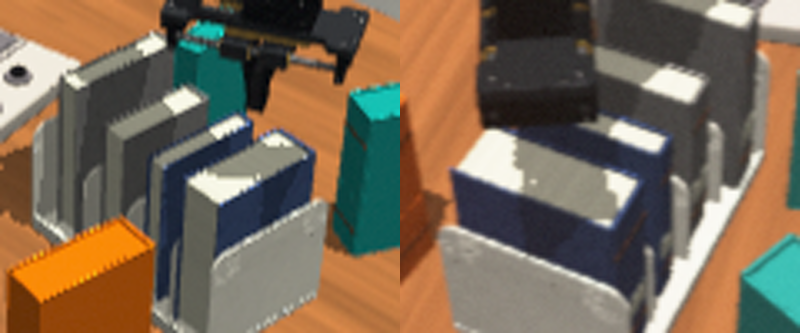

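The thick navy book's top is fully visible in both views, centred at about (247,168) on the left and (150,177) within the right half. The fingertips hover above it. I'll refine the centre from the two views.

Run:
```python
from h import *
k=.3
for n,o,ps in [('side2',(310,180),[(188,180),(218,207),(315,154),(275,131)]),('scene2',(235,205),[(54,173),(92,128),(243,180),(211,228)])]:
    P=np.array([atz(load(n),o[0]+(p[0]+.5)*k-.5,o[1]+(p[1]+.5)*k-.5,.205) for p in ps]);print(n,P.round(3)[:,:2].tolist(),P.mean(0))
```

```text
side2 [[0.426, -0.311], [0.414, -0.36], [0.552, -0.376], [0.554, -0.322]] [ 0.48642204 -0.34217912  0.205     ]
scene2 [[0.422, -0.359], [0.429, -0.307], [0.56, -0.319], [0.553, -0.37]] [ 0.49082924 -0.3388581   0.205     ]
```

Emit:
move_arm --plan '[{"gripper": 0,"x": 0.001,"y": -0.002,"z": 0.012,"yaw": 0},{"gripper": 0,"x": 0.001,"y": -0.002,"z": 0.025,"yaw": 0},{"gripper": 0,"x": 0.001,"y": -0.002,"z": 0.037,"yaw": 0},{"gripper": 0,"x": 0.001,"y": -0.002,"z": 0.043,"yaw": 0},{"gripper": 0,"x": 0.001,"y": -0.002,"z": 0.047,"yaw": 0},{"gripper": 0,"x": 0.001,"y": -0.002,"z": 0.047,"yaw": 0},{"gripper": 0,"x": 0.001,"y": -0.002,"z": 0.047,"yaw": 0}]'

```text
t: 7.3
ee_pos: [0.4899, -0.3406, 0.2514]
orientation: [-0.662, 3.07, -0.001]
contact_force: [0.2, -0.1, 0.1]
width: 0.0006
gripper_force: 0.0
```

Emit:
move_arm --plan '[{"gripper": 0,"x": 0,"y": 0,"z": 0,"yaw": 0},{"gripper": 0,"x": 0,"y": 0,"z": 0,"yaw": 0},{"gripper": 0,"x": 0,"y": 0,"z": 0,"yaw": 0},{"gripper": 0,"x": 0,"y": 0,"z": 0,"yaw": 0},{"gripper": 0,"x": 0,"y": 0,"z": 0,"yaw": 0},{"gripper": 0,"x": 0,"y": 0,"z": 0,"yaw": 0},{"gripper": 0,"x": 0,"y": 0,"z": 0,"yaw": 0},{"gripper": 0,"x": 0,"y": 0,"z": 0,"yaw": 0},{"gripper": 0,"x": 0,"y": 0,"z": 0,"yaw": 0},{"gripper": 0,"x": 0,"y": 0,"z": 0,"yaw": 0},{"gripper": 0,"x": 0,"y": 0,"z": 0,"yaw": 0},{"gripper": 0,"x": 0,"y": 0,"z": 0,"yaw": 0}]'

```text
t: 8.3
ee_pos: [0.4895, -0.3409, 0.2507]
orientation: [-0.661, 3.071, -0.0]
contact_force: [-0.0, 0.1, 0.4]
width: 0.0005
gripper_force: 0.0
```

Emit:
move_arm --plan '[{"gripper": 0,"x": 0,"y": 0,"z": 0,"yaw": 0},{"gripper": 0,"x": 0,"y": 0,"z": 0,"yaw": 0},{"gripper": 0,"x": 0,"y": 0,"z": 0,"yaw": 0},{"gripper": 0,"x": 0,"y": 0,"z": 0,"yaw": 0},{"gripper": 0,"x": 0,"y": 0,"z": 0,"yaw": 0},{"gripper": 0,"x": 0,"y": 0,"z": 0,"yaw": 0},{"gripper": 0,"x": 0,"y": 0,"z": 0,"yaw": 0},{"gripper": 0,"x": 0,"y": 0,"z": 0,"yaw": 0},{"gripper": 0,"x": 0,"y": 0,"z": 0,"yaw": 0},{"gripper": 0,"x": 0,"y": 0,"z": 0,"yaw": 0},{"gripper": 0,"x": 0,"y": 0,"z": 0,"yaw": 0},{"gripper": 0,"x": 0,"y": 0,"z": 0,"yaw": 0}]'

```text
t: 9.3
ee_pos: [0.4895, -0.3409, 0.2508]
orientation: [0.661, -3.071, 0.0]
contact_force: [0.6, -0.5, -0.0]
width: 0.0006
gripper_force: 0.0
```

Emit:
move_arm --plan '[{"gripper": 0,"x": 0,"y": 0,"z": 0,"yaw": 0},{"gripper": 0,"x": 0,"y": 0,"z": 0,"yaw": 0},{"gripper": 0,"x": 0,"y": 0,"z": 0,"yaw": 0},{"gripper": 0,"x": 0,"y": 0,"z": 0,"yaw": 0},{"gripper": 0,"x": 0,"y": 0,"z": 0,"yaw": 0},{"gripper": 0,"x": 0,"y": 0,"z": 0,"yaw": 0},{"gripper": 0,"x": 0,"y": 0,"z": -0.015,"yaw": 0},{"gripper": 0,"x": 0,"y": 0,"z": -0.035,"yaw": 0},{"gripper": 0,"x": 0,"y": 0,"z": -0.05,"yaw": 0},{"gripper": 0,"x": 0,"y": 0,"z": -0.055,"yaw": 0},{"gripper": 0,"x": 0,"y": 0,"z": -0.055,"yaw": 0}]'

```text
t: 10.22
ee_pos: [0.49, -0.3411, 0.3072]
orientation: [-0.66, 3.069, -0.003]
contact_force: [0.0, 0.3, 0.2]
width: 0.0002
gripper_force: 0.0
```

Run:
```python
from h import *
s=read_state();print(s['t'],s['ee_pos'],s['contact_force'],rel([.540,.270,.30]))
```

```text
10.2167 [ 0.4900015  -0.34108821  0.30724822] [0.00259417 0.2528762  0.22196414] [-0.2969  0.5365  0.0066]
```

Emit:
move_arm --plan '[{"gripper": 0,"x": -0.01,"y": 0.018,"z": 0,"yaw": 0},{"gripper": 0,"x": -0.025,"y": 0.045,"z": 0,"yaw": 0},{"gripper": 0,"x": -0.042,"y": 0.076,"z": 0,"yaw": 0},{"gripper": 0,"x": -0.059,"y": 0.107,"z": 0,"yaw": 0},{"gripper": 0,"x": -0.076,"y": 0.137,"z": 0,"yaw": 0},{"gripper": 0,"x": -0.093,"y": 0.168,"z": 0,"yaw": 0},{"gripper": 0,"x": -0.11,"y": 0.199,"z": 0,"yaw": 0},{"gripper": 0,"x": -0.127,"y": 0.229,"z": 0,"yaw": 0},{"gripper": 0,"x": -0.144,"y": 0.26,"z": 0,"yaw": 0},{"gripper": 0,"x": -0.161,"y": 0.291,"z": 0,"yaw": 0},{"gripper": 0,"x": -0.178,"y": 0.322,"z": 0,"yaw": 0},{"gripper": 0,"x": -0.195,"y": 0.352,"z": 0,"yaw": 0}]'

```text
t: 11.22
ee_pos: [0.5216, 0.0619, 0.3045]
orientation: [0.66, -3.069, -0.0]
contact_force: [0.1, -0.5, 0.2]
width: 0.0003
gripper_force: 0.0
```

Emit:
move_arm --plan '[{"gripper": 0,"x": -0.017,"y": 0.031,"z": 0,"yaw": 0},{"gripper": 0,"x": -0.034,"y": 0.062,"z": 0,"yaw": 0},{"gripper": 0,"x": -0.051,"y": 0.092,"z": 0,"yaw": 0},{"gripper": 0,"x": -0.068,"y": 0.123,"z": 0,"yaw": 0},{"gripper": 0,"x": -0.083,"y": 0.15,"z": 0,"yaw": 0},{"gripper": 0,"x": -0.095,"y": 0.172,"z": 0,"yaw": 0},{"gripper": 0,"x": -0.102,"y": 0.184,"z": 0,"yaw": 0},{"gripper": 0,"x": -0.102,"y": 0.184,"z": 0,"yaw": 0},{"gripper": 0,"x": -0.102,"y": 0.184,"z": 0,"yaw": 0}]'

```text
t: 11.97
ee_pos: [0.5394, 0.2699, 0.3044]
orientation: [0.661, -3.069, 0.002]
contact_force: [0.2, -0.8, 0.0]
width: 0.0
gripper_force: 0.0
```

Run:
```python
from h import *
s=read_state();print(s['t'],s['ee_pos'],s['contact_force'],rel([.540,.270,.081]))
```

```text
11.9667 [0.53935672 0.26988144 0.30437941] [ 0.15409168 -0.76069398  0.04189373] [-0.0012 -0.      0.2234]
```

Emit:
move_arm --plan '[{"gripper": 0,"x": 0,"y": 0,"z": 0.02,"yaw": 0},{"gripper": 0,"x": 0,"y": 0,"z": 0.05,"yaw": 0},{"gripper": 0,"x": 0,"y": 0,"z": 0.08,"yaw": 0},{"gripper": 0,"x": 0,"y": 0,"z": 0.11,"yaw": 0},{"gripper": 0,"x": 0,"y": 0,"z": 0.14,"yaw": 0},{"gripper": 0,"x": 0,"y": 0,"z": 0.165,"yaw": 0},{"gripper": 0,"x": 0,"y": 0,"z": 0.185,"yaw": 0},{"gripper": 0,"x": 0,"y": 0,"z": 0.203,"yaw": 0},{"gripper": 0,"x": 0,"y": 0,"z": 0.215,"yaw": 0},{"gripper": 0,"x": 0,"y": 0,"z": 0.222,"yaw": 0},{"gripper": 0,"x": 0,"y": 0,"z": 0.222,"yaw": 0},{"gripper": 0,"x": 0,"y": 0,"z": 0.222,"yaw": 0}]'

```text
t: 12.97
ee_pos: [0.5401, 0.2691, 0.0842]
orientation: [-0.659, 3.071, -0.0]
contact_force: [0.4, 0.2, 0.1]
width: 0.0004
gripper_force: 0.0
```

Emit:
move_arm --plan '[{"gripper": 0,"x": 0,"y": 0,"z": 0,"yaw": 0},{"gripper": 0,"x": 0,"y": 0,"z": 0,"yaw": 0},{"gripper": 0,"x": 0,"y": 0,"z": 0,"yaw": 0},{"gripper": 0,"x": 0,"y": 0,"z": 0,"yaw": 0},{"gripper": 0,"x": 0,"y": 0,"z": 0,"yaw": 0},{"gripper": 0,"x": 0,"y": 0,"z": 0,"yaw": 0},{"gripper": 0,"x": 0,"y": 0,"z": 0,"yaw": 0},{"gripper": 0,"x": 0,"y": 0,"z": 0,"yaw": 0},{"gripper": 0,"x": 0,"y": 0,"z": 0,"yaw": 0},{"gripper": 0,"x": 0,"y": 0,"z": 0,"yaw": 0},{"gripper": 0,"x": 0,"y": 0,"z": 0,"yaw": 0},{"gripper": 0,"x": 0,"y": 0,"z": 0,"yaw": 0}]'

```text
t: 13.97
ee_pos: [0.5398, 0.2699, 0.0837]
orientation: [0.661, -3.071, 0.0]
contact_force: [-0.2, 0.2, -0.9]
width: 0.0005
gripper_force: 0.0
```

Run:
```python
from h import *
a=snap('side','side3');b=snap('scene','scene3')
A=cv2.imread('pics/side3.png')[150:270,230:390];B=cv2.imread('pics/scene3.png')[130:250,240:400]
cv2.imwrite('pics/c6.png',np.hstack([cv2.resize(i,(400,300),interpolation=cv2.INTER_CUBIC) for i in(A,B)]))
```

```text
(no output)
```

View pics/c6.png

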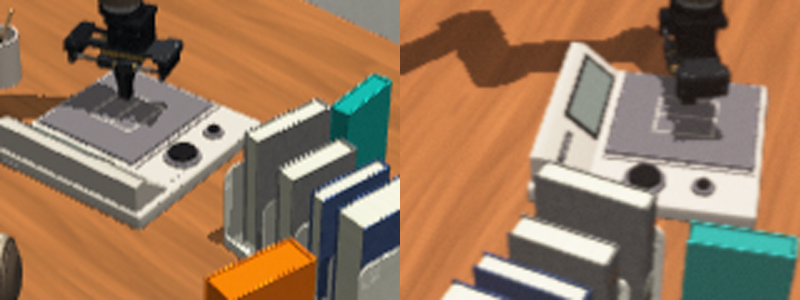

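The closed fingers point down above the middle of the outline, at about (125,97) on the left. The tip is 28.7 mm above the plate, so I'll lower it 4 mm to get mid-range, then hold.

Emit:
move_arm --plan '[{"gripper": 0,"x": 0,"y": 0,"z": 0.002,"yaw": 0},{"gripper": 0,"x": 0,"y": 0,"z": 0.004,"yaw": 0},{"gripper": 0,"x": 0,"y": 0,"z": 0.004,"yaw": 0},{"gripper": 0,"x": 0,"y": 0,"z": 0.004,"yaw": 0},{"gripper": 0,"x": 0,"y": 0,"z": 0.004,"yaw": 0},{"gripper": 0,"x": 0,"y": 0,"z": 0.004,"yaw": 0},{"gripper": 0,"x": 0,"y": 0,"z": 0.004,"yaw": 0},{"gripper": 0,"x": 0,"y": 0,"z": 0.004,"yaw": 0},{"gripper": 0,"x": 0,"y": 0,"z": 0.004,"yaw": 0},{"gripper": 0,"x": 0,"y": 0,"z": 0.004,"yaw": 0},{"gripper": 0,"x": 0,"y": 0,"z": 0.004,"yaw": 0},{"gripper": 0,"x": 0,"y": 0,"z": 0.004,"yaw": 0}]'

```text
t: 15.07
ee_pos: [0.5398, 0.2699, 0.0798]
orientation: [-0.661, 3.071, 0.0]
contact_force: [-0.4, -0.7, 0.4]
width: 0.0001
gripper_force: 0.0
```

Emit:
move_arm --plan '[{"gripper": 0,"x": 0,"y": 0,"z": 0,"yaw": 0},{"gripper": 0,"x": 0,"y": 0,"z": 0,"yaw": 0},{"gripper": 0,"x": 0,"y": 0,"z": 0,"yaw": 0},{"gripper": 0,"x": 0,"y": 0,"z": 0,"yaw": 0},{"gripper": 0,"x": 0,"y": 0,"z": 0,"yaw": 0},{"gripper": 0,"x": 0,"y": 0,"z": 0,"yaw": 0},{"gripper": 0,"x": 0,"y": 0,"z": 0,"yaw": 0},{"gripper": 0,"x": 0,"y": 0,"z": 0,"yaw": 0},{"gripper": 0,"x": 0,"y": 0,"z": 0,"yaw": 0},{"gripper": 0,"x": 0,"y": 0,"z": 0,"yaw": 0},{"gripper": 0,"x": 0,"y": 0,"z": 0,"yaw": 0},{"gripper": 0,"x": 0,"y": 0,"z": 0,"yaw": 0}]'

```text
t: 16.07
ee_pos: [0.5398, 0.2699, 0.0798]
orientation: [-0.661, 3.071, -0.0]
contact_force: [-0.2, 0.7, -0.3]
width: 0.0003
gripper_force: 0.0
```

```bash
python3 -c "
from h import *
print(read_state()['ee_pos'],workorder.job_done())"
```

```text
the job is handed in; nothing more can be done
[0.53980575 0.26987513 0.07977659] None
```

I pressed the start button until it bottomed, pointed at the thickest book from about 27 mm above it for over 2 s, and handed the job in at about 16 s with the fingers still pointing about 25 mm above the middle of the plate; no verdict was returned.

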